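Start a test on the strip reader

TASK

A test strip lies ready in the reader's orange-fronted tray. With closed fingers, switch the reader on by pressing the raised, white-marked end of the red rocker right down, then press the blue key fully and let it up, then push the tray fully home into the reader, and last press the green key fully and let it up. Leave the yellow key alone, do not pull the tray, and do not move, tip or lift the things standing around the reader.

Things in the scene. Friction and masses are not known exactly. Their poses are not given: they have to be found in the camera images.
- reader: the strip reader, white, fixed to the bench, 170 (x) x 250 (y) x 50 mm high. Origin: centre of its underside. Its x axis points from its front (tray side, towards the robot) to its back, z up. On its flat top (50 mm up) the red rocker and the blue, green and yellow keys stand in a row along y, 52 to 64 mm apart, within 10 mm of mid-depth, square with it, in an order that varies.
- power (a joint): angle of the red rocker switch in rad: 0 off (it starts at 0 to 0.05), 0.4 fully on (0.2 is level). It stays where it is left (friction 0.025 N m). Off, its end nearest the reader's front is raised; pressing that end down switches it on.
- power_on (a point): the place to press the red rocker: the white mark on top of its raised end, 20 mm from the pivot towards the reader's front. The paddle is 56 mm long (reader's x), 30 mm wide, and pivots about its middle, 15 mm above the panel. This point is about 72 mm above the bench when off, 64 mm when fully on. The black bezel around (72 x 42 mm) stands 6 mm over the panel.
- blue_key (a joint): the blue key's push-in depth in m: 0 up, 0.006 fully down. A sprung key that comes back up when let go; about 1.2 N starts it, 4 N holds it fully down. It selects the strip kind.
- blue_key_top (a point): centre of the flat top of the blue round key: cap 28 mm across, in a black round collar 44 mm across. The top stands 22 mm above the reader's panel (72 mm above the bench) and 10 mm above its collar when up, and this point moves down with the cap.
- green_key (a joint): the green key's push-in depth in m: 0 up, 0.006 fully down. A sprung key that comes back up when let go; about 1.2 N starts it, 4 N holds it fully down. It starts the test.
- green_key_top (a point): centre of the flat top of the green round key: cap 28 mm across, in a black round collar 44 mm across. The top stands 22 mm above the reader's panel (72 mm above the bench) and 10 mm above its collar when up, and this point moves down with the cap.
- yellow_key (a joint): the yellow key's push-in depth in m: 0 up, 0.006 fully down. A sprung key that comes back up when let go; about 1.2 N starts it, 4 N holds it fully down. It cancels; not to be pressed.
- yellow_key_top (a point): centre of the flat top of the yellow round key: cap 28 mm across, in a black round collar 44 mm across. The top stands 22 mm above the reader's panel (72 mm above the bench) and 10 mm above its collar when up, and this point moves down with the cap.
- tray (a joint): how far the strip tray stands out of the reader's front in m: 0 fully home against a hard stop; it starts 0.025 to 0.042 out. It slides along the reader's x with about 1.5 N of friction and stays where it is left.
- tray_front (a point): middle of the outer face of the tray's upright orange front plate, which faces away from the reader (along the reader's -x), 30 mm above the bench. The plate is 80 mm wide along the reader's y, 10 mm thick and reaches from 6 to 44 mm above the bench; home, its back lies against the reader and this face is 95 mm in front of the reader's origin.
- rack: yellow test tube rack, loose, 170 x 70 x 75 mm high, with two tubes to 106 mm; origin centre of its underside; stands to the right of the reader (its -y side). Leave it alone.
- bottle: white bottle with a blue cap, loose, 76 mm across, 160 mm high; origin centre of its underside; stands left of the reader. Leave it alone.
- canister: strip canister, loose, 48 mm across, 115 mm high; origin centre of its underside; stands left of the reader. Leave it alone.
- vial: small glass specimen vial with a red lid, loose, 36 mm across, 59 mm high; origin centre of its underside; stands in front of the reader to the right of its tray. Leave it alone.

How it is judged:
On the way, in this order (a step that is already met when the one before it is completed fails the run):
1. the red rocker is switched on (past 0.3 rad) (value of joint power above 0.3 rad), for 0.05 s.
2. the blue key is pressed at least 4 mm (value of joint blue_key above 0.004 m), for 0.05 s.
3. the blue key is let up and the tray is pushed home, to within 3 mm (value of joint blue_key below 0.002 m and value of joint tray below 0.003 m), for 0.05 s.
4. the green key is pressed at least 4 mm (value of joint green_key above 0.004 m), for 0.05 s.
At the end, for the whole second after the job is handed in: The rocker is on (past 0.3 rad of 0.4), the tray is home to within 3 mm, all three keys are up again (within 2 mm), and the rack, bottle, canister and vial stand still and upright (tilted less than 0.3 rad) within 20 mm of where they were (all of step 3 and value of joint power above 0.3 rad and value of joint each of green_key, yellow_key below 0.002 m and distance of each of rack, bottle, canister, vial from where it was at the start of the episode below 0.02 m and angle between each of rack, bottle, canister, vial's own z axis and vertical below 0.3 rad and linear speed of each of rack, bottle, canister, vial below 0.02 m/s); the robot touches nothing.
It fails at once if the yellow key is pressed more than 3 mm (value of joint yellow_key above 0.003 m).
It fails at once if the blue key is pressed over 3 mm while the rocker is off (below 0.25 rad) or after the tray is home (value of joint blue_key above 0.003 m and (value of joint power below 0.25 rad or value of joint tray below 0.003 m)).
It fails at once if the green key is pressed over 3 mm before the tray is home (value of joint green_key above 0.003 m and value of joint tray above 0.005 m).
It fails at once if the tray is pushed home while the rocker is off, or pulled out beyond 48 mm (value of joint tray above 0.048 m or (value of joint tray below 0.003 m and value of joint power below 0.25 rad)).
It fails at once if the rack, bottle, canister or vial is moved or lifted more than 20 mm, or tipped over 0.3 rad (distance of any of rack, bottle, canister, vial from where it was at the start of the episode above 0.02 m or angle between any of rack, bottle, canister, vial's own z axis and vertical above 0.3 rad).
It also fails if it takes over 56 s, if anything falls off the work surface, if the arm or the gripper's body presses on something with over 40 N, if the wrist force passes 120 N, or if a joint passes its speed limit or range.

ROBOT

A 7-joint arm with a two-finger parallel gripper is mounted at the origin on the work surface. World frame = base frame: x ahead of the robot, y to its left, z up, the work surface at z = 0. Lengths are in m, angles in rad, forces in N, time in s.
With the tool pointing down it reaches from about 0.4 to 0.875 m from the base axis. Payload 19.3 kg.
Tool frame: the origin (TCP) lies between the finger pads; the fingertips stand robot.tcp_to_tips ahead of it and the grasp point (between the pads) lies 3 mm ahead of it (robot.tcp_to_tips is the distance from the TCP to the fingertips, in m); z points along the fingers, y is the direction in which the jaws open and shut (so a half turn about z gives the same grasp; the last joint's range is limited). The gripper opens to 85 mm and grips with 20 to 120 N. Pads are 22 mm wide; open, the fingers measure 114 mm over their backs; the gripper's body (76 mm by 85 mm) begins 54 mm behind the grasp point. The pads swing forward as they close: fully open they stand 13 mm farther back than shut.
Start: joints at [1.217, 0.521, -0.036, 1.599, 0.021, 1.021, -0.113], TCP at [0.175, -0.6, 0.231] pointing down, gripper open.
Joint ranges: [-2.91, 2.91], [-0.3, 2.13], [-1.5, 1.42], [0.17, 2.43], [-1.26, 4.41], [0.16, 1.93], [-2.52, 2.52]. Speed limits (rad/s): [1.89, 1.89, 2.39, 2.39, 3.01, 3.01, 3.01].

INTERFACE

Orientations are given as a unit quaternion [w, x, y, z].
In Python, from cell import robot, eyes, order gives the robot as it stands.
- The arm moves only by the tool jog_arm, never from a script. Its argument "motion" is a list of rows, each a list of 2 entries, a list of its own where there are three numbers: the shift along the tool's x, y, z in m, then the turn, a rotation vector about the tool's x, y, z in rad. A call has 1 to 5 rows; each row is the pose to reach, as a shift and turn from the pose commanded when the call began, along the tool's axes at that moment; what a row does not reach only later rows make up. A row lasts 1/12 s, in which the tool goes at most 41.7 mm and 7.16 degrees, less where a joint would pass 70% of its speed; a pose out of reach is approached as far as the arm can. A call with a gripper value outside its range is refused whole. "claw" is the opening in per cent of the stroke, from 0 (shut) to 100 (fully open), set as the call begins (left out, the last holds). The fingers move at their own pace and stop on an object; the grip force is fixed at half the most. Time passes only in rows, so rows that repeat a pose let the fingers close. It gives the time, the measured TCP pose, the force and the opening at its end, in the units of the state.
- robot.read_state(): the state, without advancing time (a new reading comes with each control period).
- eyes.snapshot(name): name is "scene" or "top" or "wrist"; returns (picture, depth): 400x640x3 uint8, red, green, blue; 400x640 float32, m along the optical axis (not along the pixel's ray), 0 where there is no reading.
- eyes.get_calibration(name): a dict with "mtx" (3x3 intrinsics, pixels), "R" (3x3) and "t" (3): a world point X has camera coordinates R X + t; the wrist camera has in their place "mount" (4x4, takes a point from camera to tool coordinates, whose origin is the TCP and whose axes are the flange's). Camera axes: x right, y down, z forward; pixel columns grow to the right and rows downward; lengths in m; the calibration is good to about 2 mm. The wrist camera is an equidistant fisheye: a pixel r from the principal point sees the ray r / f radians off the axis. A picture is of the moment at which its call begins: read the wrist's pose just before it. get_calibration takes no time and is no camera call.
- order.job_done(): hands the job in, once; it reports no verdict.
The state is a dict: "t": time; "joints": joint angles; "qvel": joint speeds; "effort": joint torques, N m; "ee_pos": TCP position; "orientation": TCP orientation; "ft_force": force on the tool from outside, world axes, zero at the start; "ft_torque": the same for the moment, N m; "finger_gap": finger opening in m.
Only numpy, scipy, OpenCV 4.12 (cv2) and the standard library are available. Lean on these libraries where they do the work, as an engineer would, in place of code of your own. Each camera call takes 0.05 s, during which the arm holds its last target.

## Working session

There is one attempt and no reset: what is moved stays moved. The work goes in short steps, Python scripts to look and compute and a tool call to move; the robot and the scene stay as the last step left them, time stands still between calls to the robot, and variables do not carry over. Pictures are saved under pics/ and viewed, and the job is handed in when it is done.

Besides the shell and the picture viewer there is one more tool, called after "Emit:" as name(argument=value, ...), one argument or row to a line, values as JSON. jog_arm: Moves the arm, as the interface text tells. Its arguments: {"type":"object","properties":{"motion":{"type":"array"},"claw":{"type":"number"}},"required":["motion"]}

```bash
ls; mkdir -p pics
python3 - <<'E'
from cell import robot, eyes, order
import cv2,numpy as np
s=robot.read_state();print(s); print(robot.tcp_to_tips)
for n in ["scene","top"]:
    p,d=eyes.snapshot(n); cv2.imwrite(f"pics/{n}0.png",p[:,:,::-1]); np.savez(f"{n}0.npz",p=p,d=d); print(n,eyes.get_calibration(n))
print(eyes.get_calibration("wrist"))
E
```

```text
pics
{'t': 0.0, 'joints': array([ 1.21681408,  0.52201467, -0.03632082,  1.59997349,  0.0212259 ,
        1.02108432, -0.11282328]), 'qvel': array([ 4.52006864e-05,  8.28074823e-04, -7.12893005e-04,  1.91033350e-05,
       -1.10081014e-03, -5.92446681e-04,  3.51814743e-04]), 'effort': array([-3.32793010e-03, -9.27126646e+01,  1.97740965e+00, -3.69934487e+01,
        1.74627191e-02,  8.22765694e-03,  7.90642048e-06]), 'ee_pos': array([ 0.17485989, -0.59971109,  0.23013776]), 'orientation': array([-5.32035526e-04,  9.89952026e-01,  1.41402573e-01, -1.27518822e-04]), 'ft_force': array([0.12162846, 0.13333047, 0.72184841]), 'ft_torque': array([ 0.01304549, -0.03718169, -0.00129618]), 'finger_gap': 0.0855190740956107}
0.022
scene {'mtx': array([[491.0672307 ,   0.        , 321.19699921],
       [  0.        , 491.0672307 , 194.96579717],
       [  0.        ,   0.        ,   1.        ]]), 'R': array([[ 7.47448853e-01,  6.64319064e-01,  6.26756377e-04],
       [ 5.67197362e-01, -6.37682064e-01, -5.21199326e-01],
       [-3.45842977e-01,  3.89925333e-01, -8.53434748e-01]]), 't': array([-0.
[... 219 characters left out ...]
0.00647886, -0.99996266,  0.00571903],
       [-0.99844743, -0.00678524, -0.0552873 ],
       [ 0.05532404, -0.00535196, -0.99845411]]), 't': array([0.01000572, 0.59514422, 1.277279  ])}
{'mtx': array([[309.70691629,   0.        , 323.75045101],
       [  0.        , 309.70691629, 197.45463902],
       [  0.        ,   0.        ,   1.        ]]), 'mount': array([[ 7.39586275e-04, -9.50573349e-01, -3.10499213e-01,
         8.01802127e-02],
       [ 9.99999647e-01,  8.27096637e-04, -1.50177532e-04,
        -7.03369553e-04],
       [ 3.99567615e-04, -3.10498993e-01,  9.50573625e-01,
        -1.43184454e-01],
       [ 0.00000000e+00,  0.00000000e+00,  0.00000000e+00,
         1.00000000e+00]])}
```

View pics/top0.png

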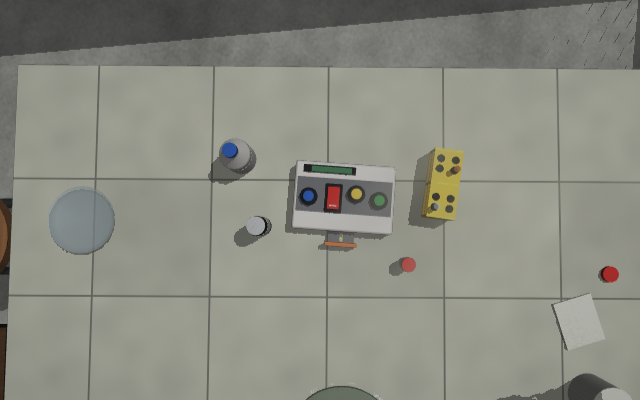

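View pics/scene0.png

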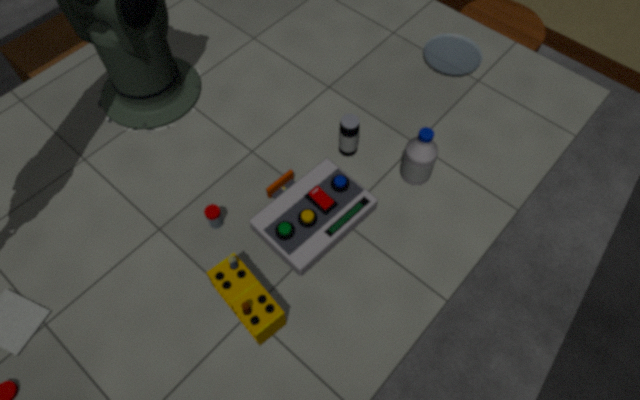

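The top view shows blue (308,196), rocker (333,197), yellow (357,194), green (379,200), the tray plate (340,244) and the vial (408,265). Next I measure these in both cameras.

```bash
cat > h.py <<'E'
import numpy as np,cv2
from cell import robot,eyes,order
def onplane(n,uv,z):
    c=eyes.get_calibration(n);R,t=c["R"],c["t"]
    C=-R.T@t; d=R.T@np.linalg.inv(c["mtx"])@np.array([uv[0],uv[1],1.])
    return C+d*(z-C[2])/d[2]
def unproj(n,uv,D):
    c=eyes.get_calibration(n)
    x=np.linalg.inv(c["mtx"])@np.array([uv[0],uv[1],1.])*D
    return c["R"].T@(x-c["t"])
E
python3 - <<'E'
from h import *
rng={'blue':[(105,130)],'red':[(0,6),(174,180)],'yellow':[(20,32)],'green':[(50,85)],'orange':[(7,17)]}
Z=dict(blue=.072,red=.068,yellow=.072,green=.072,orange=.044)
roi={'top':(290,155,425,280),'scene':(200,155,380,275)}
for n in ['top','scene']:
    f=np.load(n+'0.npz');p,d=f['p'],f['d'];hsv=cv2.cvtColor(p,cv2.COLOR_RGB2HSV)
    x0,y0,x1,y1=roi[n]
    for k,r in rng.items():
        m=np.zeros(p.shape[:2],np.uint8)
        for a,b in r: m|=cv2.inRange(hsv,(a,130,60),(b,255,255))
        M=np.zeros_like(m);M[y0:y1,x0:x1]=m[y0:y1,x0:x1]
        nn,l,st,ce=cv2.connectedComponentsWithStats(M)
        for i in range(1,nn):
            if st[i,4]>15:
                c=ce[i];D=np.median(d[l==i]);q=unproj(n,c,D)
                print(n,k,st[i],c.round(1),'plane',onplane(n,c,Z[k]).round(4),'depth',q.round(4))
    for k,(u,v) in (('panel',(345,225)),):
        if n=='top': print(unproj(n,(u,v),d[v,u]))
p=np.load('top0.npz')['p'][145:280,280:430];cv2.imwrite('pics/topz.png',cv2.resize(p[:,:,::-1],None,fx=5,fy=4.4,interpolation=2))
E
```

```text
top blue [303 190  11  12 106] [308.  195.4] plane [0.6108 0.0836 0.072 ] depth [0.611  0.0837 0.0703]
top red [327 186  13  23 263] [332.9 196.7] plane [0.6083 0.023  0.068 ] depth [0.6084 0.023  0.0672]
top red [402 258  13  13 141] [408.  264.1] plane [ 0.4461 -0.16    0.068 ] depth [ 0.4455 -0.1614  0.0587]
top yellow [351 189  11  10  89] [355.9 193.5] plane [ 0.6163 -0.0327  0.072 ] depth [ 0.6163 -0.0327  0.0716]
top yellow [422 198   3  17  27] [423.3 207.2] plane [ 0.584  -0.1968  0.072 ] depth [ 0.5873 -0.2087  0.0047]
top orange [325 242  31   5 107] [339.7 244.1] plane [0.4926 0.0054 0.044 ] depth [0.4926 0.0054 0.043 ]
[ 0.5398786  -0.0072568   0.04703316]
scene blue [334 175  12  12 107] [339.8 180.2] plane [0.6112 0.0809 0.072 ] depth [0.6103 0.0821 0.0697]
scene red [308 186  26  24 303] [321.2 197.5] plane [0.6088 0.02   0.068 ] depth [0.6076 0.0213 0.0651]
scene red [204 204  16  16 188] [211.8 211.5] plane [ 0.4524 -0.1672  0.068 ] depth [ 0.4462 -0.1644  0.0571]
scene yellow [301 209  13  13 137] [307.  215.1] plane [ 0.6168 -0.036   0.072 ] depth [ 0.6158 -0.035   0.0694]
scene yellow [206 253  48  22 445] [229.2 267.3] plane [ 0.5804 -0.2326  0.072 ] depth [ 0.5816 -0.2332  0.0749]
scene green [279 223  11  11  88] [284.1 227.8] plane [ 0.6012 -0.0917  0.072 ] depth [ 0.6008 -0.0914  0.0712]
scene orange [266 170  27  27 221] [279.2 182. ] plane [ 0.4972 -0.0029  0.044 ] depth [0.4931 0.0005 0.0359]
```

Run:
```python
from h import *
# reader orientation from white body + top depth
f=np.load('top0.npz');p,d=f['p'],f['d']
c=eyes.get_calibration('top')
P=np.full(p.shape[:2]+(3,),np.nan)
uu,vv=np.meshgrid(np.arange(640),np.arange(400))
K=np.linalg.inv(c['mtx']);r=np.stack([uu,vv,np.ones_like(uu)],-1)@K.T*d[...,None]
W=(r-c['t'])@c['R']
m=((W[...,2]>.035)).astype(np.uint8)
m[:, :285]=0;m[:,405:]=0;m[:155]=0;m[238:]=0
nn,l,st,ce=cv2.connectedComponentsWithStats(m)
i=1+np.argmax(st[1:,4]);print(st[i])
pts=np.argwhere(l==i)[:,::-1].astype(np.float32)
hull=cv2.convexHull(pts)[:,0]
w=np.array([onplane('top',u,.05)[:2] for u in hull],np.float32)
rect=cv2.minAreaRect(w);print(rect);print(cv2.boxPoints(rect))
# objects
m=(W[...,2]>.03).astype(np.uint8)
nn,l,st,ce=cv2.connectedComponentsWithStats(m)
for i in range(1,nn):
    if st[i,4]>30:
        q=W[l==i];print(st[i],q.min(0).round(3),q.max(0).round(3))
```

```text
[ 291  160  105   75 6852]
((0.6093538999557495, -0.003193959593772888), (0.24861639738082886, 0.17033718526363373), 86.16658782958984)
[[ 0.5160651  -0.12153003]
 [ 0.6860212  -0.13291806]
 [ 0.7026427   0.11514211]
 [ 0.5326866   0.12653014]]
[219 139  36  34 948] [0.523 0.021 0.03 ] [0.743 0.296 1.308]
[ 423  147   41   74 2217] [ 0.523 -0.294  0.031] [0.731 0.021 1.308]
[ 291  160  105   75 6853] [ 0.518 -0.132  0.035] [0.701 0.127 1.308]
[246 216  25  20 399] [0.514 0.021 0.031] [0.56  0.227 1.308]
[324 242  33   6 131] [ 0.486 -0.035  0.032] [0.498 0.044 0.049]
[400 258  16  14 177] [ 0.429 -0.179  0.031] [ 0.46  -0.144  0.064]
[573 377  59  23 948] [ 0.116 -0.664  0.03 ] [0.523 0.021 1.308]
```

View pics/topz.png

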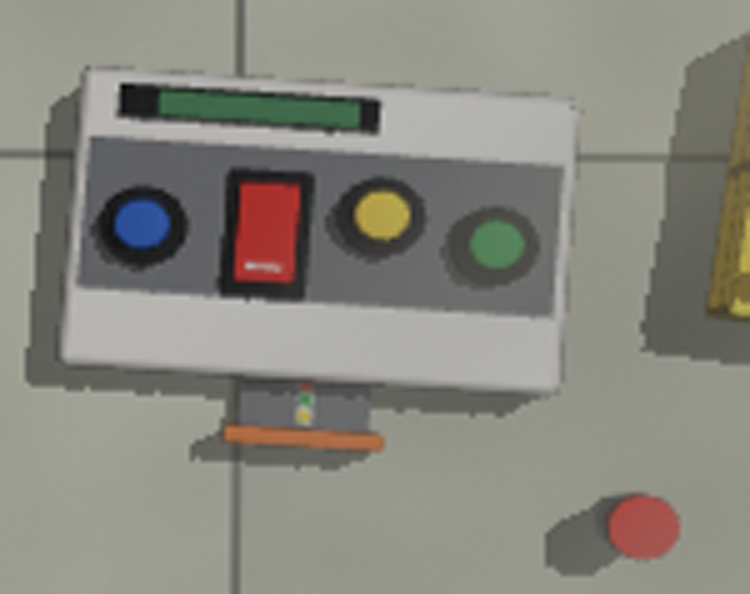

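```bash
cat >> h.py <<'E'
from scipy.spatial.transform import Rotation as Ro
YAW=-0.067
O=np.array([.6094,-.0032]); AX=np.array([np.cos(YAW),np.sin(YAW)]); AY=np.array([-AX[1],AX[0]])
def go(x,y,ztip,yaw=YAW):
    s=robot.read_state();q=s['orientation'];R0=Ro.from_quat([q[1],q[2],q[3],q[0]])
    Rt=Ro.from_matrix(np.array([[np.cos(yaw),np.sin(yaw),0],[np.sin(yaw),-np.cos(yaw),0],[0,0,-1.]]))
    d=R0.inv().apply(np.array([x,y,ztip+robot.tcp_to_tips])-s['ee_pos'])
    print('t',round(s['t'],2),'tcp',s['ee_pos'].round(4),'F',s['ft_force'].round(2),'gap',round(s['finger_gap'],4))
    print('shift',d.round(4).tolist(),'turn',(R0.inv()*Rt).as_rotvec().round(3).tolist())
E
python3 - <<'E'
from h import *
for n,c in dict(blue=(.611,.0825),rock=(.6085,.022),yel=(.6162,-.034),gr=(.6012,-.0905),tray=(.493,.004)).items():
    v=np.array(c)-O;print(n,(v@AX).round(4),(v@AY).round(4))
print(onplane('top',(332.6,205.7),.072))
go(.586,.0235,.13)
E
```

```text
blue -0.0041 0.0856
rock -0.0026 0.0251
yel 0.0088 -0.0303
gr -0.0023 -0.0877
tray -0.1166 -0.0006
[0.58617484 0.02366812 0.072     ]
t 0.1 tcp [ 0.1749 -0.5997  0.2302] F [-0.94  1.19  0.46] gap 0.0857
shift [0.5692, -0.4831, 0.0786] turn [-0.001, 0.0, 0.351]
```

Emit:
jog_arm(
  motion=[
    [[0.03,-0.025,0],[0,0,0.1]],
    [[0.06,-0.05,0],[0,0,0.2]],
    [[0.09,-0.075,0],[0,0,0.3]],
    [[0.12,-0.1,0],[0,0,0.35]],
    [[0.15,-0.127,0],[0,0,0.35]],
  ],
  claw=0,
)

```text
t: 0.52
ee_pos: [0.2841, -0.4345, 0.2305]
orientation: [-0.0, 0.999, -0.035, -0.0]
ft_force: [1.4, -1.4, -0.5]
finger_gap: 0.0255
```

```bash
python3 -c "
from h import *
go(.586,.0235,.15)"
```

```text
t 0.52 tcp [ 0.2841 -0.4345  0.2305] F [ 1.35 -1.35 -0.52] gap 0.0255
shift [0.269, -0.478, 0.0585] turn [-0.0, 0.0, -0.003]
```

Emit:
jog_arm(
  motion=[
    [[0.018,-0.036,0],[0,0,0]],
    [[0.036,-0.072,0],[0,0,0]],
    [[0.054,-0.108,0],[0,0,0]],
    [[0.072,-0.144,0],[0,0,0]],
    [[0.09,-0.18,0],[0,0,0]],
  ],
)

```text
t: 0.93
ee_pos: [0.3856, -0.2606, 0.2307]
orientation: [0.0, 0.999, -0.033, 0.0]
ft_force: [1.4, -1.1, 0.3]
finger_gap: 0.0
```

Emit:
jog_arm(
  motion=[
    [[0.02,-0.036,0],[0,0,0]],
    [[0.04,-0.072,0],[0,0,0]],
    [[0.06,-0.108,0],[0,0,0]],
    [[0.08,-0.144,0],[0,0,0]],
    [[0.1,-0.18,0],[0,0,0]],
  ],
)

```text
t: 1.35
ee_pos: [0.4974, -0.0875, 0.2307]
orientation: [0.0, 0.999, -0.033, -0.0]
ft_force: [0.8, -1.5, 0.5]
finger_gap: 0.0001
```

```bash
python3 -c "
from h import *
go(.586,.0235,.11)"
```

```text
t 1.35 tcp [ 0.4974 -0.0875  0.2307] F [ 0.77 -1.53  0.48] gap 0.0001
shift [0.081, -0.1166, 0.0987] turn [0.0, 0.0, 0.001]
```

Emit:
jog_arm(
  motion=[
    [[0.025,-0.035,0.02],[0,0,0]],
    [[0.05,-0.07,0.04],[0,0,0]],
    [[0.08,-0.105,0.06],[0,0,0]],
    [[0.08,-0.116,0.09],[0,0,0]],
    [[0.08,-0.116,0.09],[0,0,0]],
  ],
)

```text
t: 1.77
ee_pos: [0.5838, 0.026, 0.1356]
orientation: [-0.001, 1.0, -0.031, -0.003]
ft_force: [-2.6, 0.2, -0.3]
finger_gap: 0.0006
```

Run:
```python
from h import *
go(.586,.0235,.064)
p,d=eyes.snapshot("scene");cv2.imwrite("pics/s1.png",cv2.resize(p[100:300,180:440,::-1],None,fx=3,fy=3,interpolation=2))
```

```text
t 1.77 tcp [0.5838 0.026  0.1356] F [-2.56  0.21 -0.28] gap 0.0006
shift [0.0026, 0.0025, 0.0496] turn [-0.002, 0.005, 0.006]
```

View pics/s1.png

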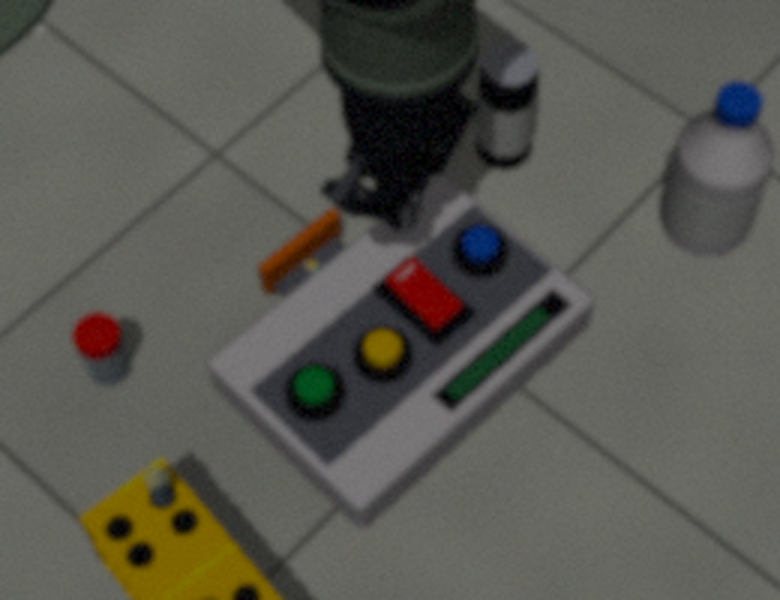

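The closed tips, at crop (405,235), hover above the rocker's white mark at (402,268), and the vial, rack and bottle are clear. I descend.

Emit:
jog_arm(
  motion=[
    [[0,0,0.01],[0,0,0]],
    [[0,0,0.02],[0,0,0]],
    [[0,0,0.03],[0,0,0]],
    [[0,0,0.034],[0,0,0]],
    [[0,0,0.034],[0,0,0]],
  ],
)

```text
t: 2.23
ee_pos: [0.5838, 0.0202, 0.106]
orientation: [0.0, 0.999, -0.034, -0.001]
ft_force: [-0.2, -0.9, 0.2]
finger_gap: 0.0003
```

```bash
python3 -c "
from h import *
go(.586,.0235,.064)"
```

```text
t 2.23 tcp [0.5838 0.0202 0.106 ] F [-0.17 -0.94  0.19] gap 0.0003
shift [0.002, -0.0034, 0.02] turn [0.0, 0.001, -0.0]
```

Emit:
jog_arm(
  motion=[
    [[0.001,-0.003,0.004],[0,0,0]],
    [[0.001,-0.003,0.008],[0,0,0]],
    [[0.001,-0.003,0.012],[0,0,0]],
    [[0.001,-0.003,0.016],[0,0,0]],
    [[0.001,-0.003,0.019],[0,0,0]],
  ],
)

```text
t: 2.65
ee_pos: [0.5854, 0.0239, 0.0873]
orientation: [0.0, 0.999, -0.033, -0.0]
ft_force: [-1.1, -0.2, 0.7]
finger_gap: -0.0001
```

Emit:
jog_arm(
  motion=[
    [[0,0,0],[0,0,0]],
    [[0,0,0],[0,0,0]],
  ],
)

```text
t: 2.82
ee_pos: [0.5854, 0.0239, 0.0875]
orientation: [0.0, 0.999, -0.033, -0.0]
ft_force: [-0.2, 0.1, 0.7]
finger_gap: 0.0004
```

Emit:
jog_arm(
  motion=[
    [[0,0,0.001],[0,0,0]],
    [[0,0,0.002],[0,0,0]],
    [[0,0,0.003],[0,0,0]],
    [[0,0,0.003],[0,0,0]],
  ],
)

```text
t: 3.15
ee_pos: [0.5855, 0.0239, 0.0846]
orientation: [0.0, 0.999, -0.033, -0.0]
ft_force: [0.4, 0.4, -1.0]
finger_gap: 0.0003
```

Run:
```python
from h import *
p,d=eyes.snapshot("scene");cv2.imwrite("pics/s2.png",cv2.resize(p[130:250,240:400,::-1],None,fx=5,fy=5,interpolation=2))
p,d=eyes.snapshot("wrist");cv2.imwrite("pics/w2.png",p[:,:,::-1])
```

```text
(no output)
```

View pics/s2.png

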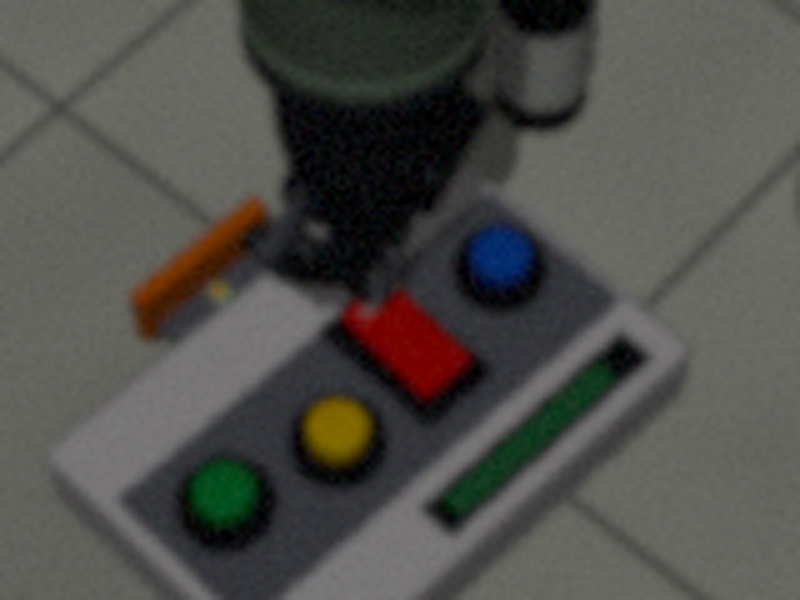

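View pics/w2.png

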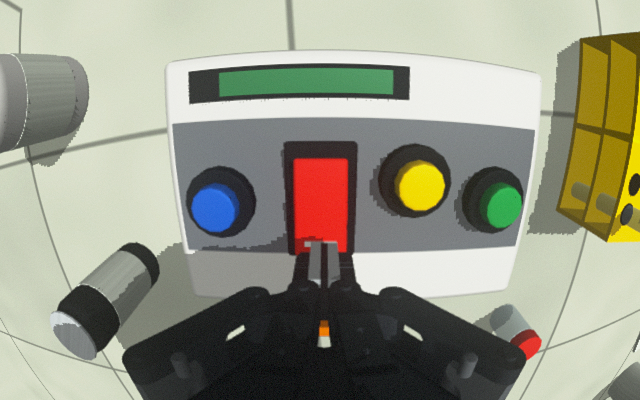

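The tips rest on the rocker's front end, with the mark partly hidden at wrist px (322,243), and there is no contact force yet. I keep going down in small steps.

Emit:
jog_arm(
  motion=[
    [[0,0,0.001],[0,0,0]],
    [[0,0,0.002],[0,0,0]],
    [[0,0,0.003],[0,0,0]],
    [[0,0,0.003],[0,0,0]],
  ],
)

```text
t: 3.58
ee_pos: [0.5854, 0.0239, 0.0815]
orientation: [0.0, 0.999, -0.033, -0.0]
ft_force: [-0.1, 1.2, -0.4]
finger_gap: -0.0001
```

Emit:
jog_arm(
  motion=[
    [[0,0,0.001],[0,0,0]],
    [[0,0,0.002],[0,0,0]],
    [[0,0,0.002],[0,0,0]],
  ],
)

```text
t: 3.83
ee_pos: [0.5854, 0.0239, 0.0795]
orientation: [0.0, 0.999, -0.033, -0.0]
ft_force: [-0.5, 0.1, 0.1]
finger_gap: -0.0
```

Run:
```python
from h import *
print(robot.read_state()['ft_force'])
f=np.load('top0.npz')['d'];c=eyes.get_calibration('scene')
f0=np.load('scene0.npz')['d'];p,d=eyes.snapshot("scene")
def surf(d,s):
    # points on rocker back half, +4..+24 in local x, |y|<10
    out=[]
    uu,vv=np.meshgrid(np.arange(300,345),np.arange(180,215))
    for u,v in zip(uu.ravel(),vv.ravel()):
        w=unproj('scene',(u,v),d[v,u]);l=w[:2]-np.array([.608,.0215]);a,b=l@AX,l@AY
        if -2e-3<a<.022 and abs(b)<.010: out.append((a,w[2]))
    out=np.array(out);print(s,len(out),np.polyfit(out[:,0],out[:,1],1))
surf(f0,'start');surf(d,'now')
```

```text
[-0.45847997  0.09596186  0.12351935]
start 93 [-0.19266996  0.06594508]Traceback (most recent call last):
  File "<stdin>", line 13, in <module>
  File "<stdin>", line 10, in surf
  File "h.py", line 8, in unproj
    c=eyes.get_calibration(n)
ValueError: time passes only in moves, steps and waits
```

```bash
cat >> h.py <<'E'
CAL={n:eyes.get_calibration(n) for n in ('scene','top','wrist')}
def unproj(n,uv,D):
    c=CAL[n]
    return c["R"].T@(np.linalg.inv(c["mtx"])@np.array([uv[0],uv[1],1.])*D-c["t"])
def surf(d,s):
    out=[]
    uu,vv=np.meshgrid(np.arange(300,345),np.arange(180,215))
    for u,v in zip(uu.ravel(),vv.ravel()):
        w=unproj('scene',(u,v),d[v,u]);l=w[:2]-np.array([.608,.0215]);a,b=l@AX,l@AY
        if -2e-3<a<.022 and abs(b)<.010: out.append((a,w[2]))
    out=np.array(out);print(s,len(out),np.polyfit(out[:,0],out[:,1],1))
E
python3 - <<'E'
from h import *
f0=np.load('scene0.npz')['d'];p,d=eyes.snapshot("scene")
surf(f0,'start');surf(d,'now')
cv2.imwrite("pics/s3.png",cv2.resize(p[130:250,240:400,::-1],None,fx=5,fy=5,interpolation=2))
p,d=eyes.snapshot("wrist");cv2.imwrite("pics/w3.png",cv2.resize(p[100:300,200:460,::-1],None,fx=3,fy=3))
E
```

```text
start 93 [-0.19266996  0.06594508]
now 83 [-0.16079359  0.06603027]
```

View pics/w3.png

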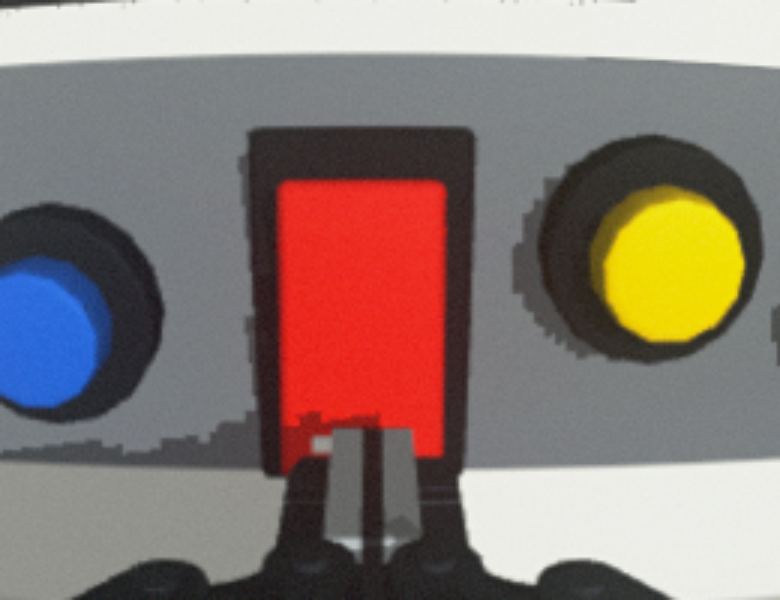

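The rocker's slope is barely changed (-0.19 to -0.16), so the tips are only about to touch. The real tip length must be shorter than I assumed, so I continue slowly and watch the force.

Emit:
jog_arm(
  motion=[
    [[0,0,0.001],[0,0,0]],
    [[0,0,0.002],[0,0,0]],
    [[0,0,0.003],[0,0,0]],
    [[0,0,0.003],[0,0,0]],
  ],
)

```text
t: 4.32
ee_pos: [0.5855, 0.024, 0.0765]
orientation: [-0.0, 0.999, -0.033, -0.0]
ft_force: [0.2, 0.3, 0.3]
finger_gap: -0.0003
```

Run:
```python
from h import *
print(robot.read_state()['ft_force'])
p,d=eyes.snapshot("scene");surf(d,'now')
```

```text
[0.24307726 0.26271149 0.25561419]
now 86 [-0.11869829  0.06586757]
```

Emit:
jog_arm(
  motion=[
    [[0,0,0.001],[0,0,0]],
    [[0,0,0.002],[0,0,0]],
    [[0,0,0.003],[0,0,0]],
    [[0,0,0.003],[0,0,0]],
  ],
)

```text
t: 4.7
ee_pos: [0.5855, 0.0239, 0.0735]
orientation: [0.0, 0.999, -0.033, -0.0]
ft_force: [0.4, 0.6, 0.4]
finger_gap: -0.0003
```

Run:
```python
from h import *
print(robot.read_state()['ft_force'])
p,d=eyes.snapshot("scene");surf(d,'now')
```

```text
[0.40907973 0.55592074 0.36132847]
now 91 [-0.2005626   0.06636915]
```

Run:
```python
from h import *
s=robot.read_state();q=s['orientation'];R=Ro.from_quat([q[1],q[2],q[3],q[0]])
p,d=eyes.snapshot("wrist")
np.savez('w4.npz',p=p,d=d)
cv2.imwrite("pics/w4.png",cv2.resize(p[160:300,220:430,::-1],None,fx=3.8,fy=3.8,interpolation=0))
c=CAL['wrist'];K=c['mtx']
def wp(u,v):
    x=(u-K[0,2])/K[0,0];y=(v-K[1,2])/K[1,1];r=np.hypot(x,y)
    ray=np.array([x/r*np.sin(r),y/r*np.sin(r),np.cos(r)]) ;pc=ray*d[v,u]/ray[2]
    t=c['mount'][:3,:3]@pc+c['mount'][:3,3];return t,R.apply(t)+s['ee_pos']
for u,v in [(322,200),(322,225),(302,240),(318,246),(330,246),(318,255),(330,255),(318,262),(330,262),(318,275),(330,275),(300,275),(350,275)]:
    t,w=wp(u,v);print(u,v,d[v,u].round(4),p[v,u],t.round(4),w.round(4))
```

```text
322 200 0.1585 [237  42  34] [ 0.0294 -0.0017  0.0071] [0.615  0.0237 0.0665]
322 225 0.1596 [237  45  35] [ 0.0168 -0.0017  0.0041] [0.6024 0.0245 0.0695]
302 240 0.1614 [236  39  33] [ 0.0085 -0.0122  0.0033] [0.5948 0.0356 0.0703]
318 246 0.1502 [104 101 101] [ 0.0107 -0.0036 -0.0078] [0.5964 0.0268 0.0813]
330 246 0.1492 [107 105 102] [ 0.0112  0.0022 -0.0087] [0.5965 0.021  0.0823]
318 255 0.1402 [104 103 100] [ 0.0113 -0.0034 -0.0181] [0.597  0.0266 0.0917]
330 255 0.1389 [105 103 104] [ 0.012   0.002  -0.0193] [0.5973 0.0211 0.0929]
318 262 0.1337 [100 101 103] [ 0.0115 -0.0033 -0.0249] [0.5972 0.0265 0.0984]
330 262 0.1339 [101 101 101] [ 0.0114  0.0019 -0.0247] [0.5967 0.0212 0.0983]
318 275 0.1231 [102 103 102] [ 0.0117 -0.0031 -0.0359] [0.5974 0.0263 0.1095]
330 275 0.124 [106 105 104] [ 0.0112  0.0018 -0.0351] [0.5966 0.0214 0.1087]
300 275 0.1311 [33 27 26] [ 0.0072 -0.0111 -0.029 ] [0.5934 0.0345 0.1026]
350 275 0.1313 [46 38 39] [ 0.0071  0.0106 -0.0288] [0.5919 0.0129 0.1024]
```

View pics/w4.png

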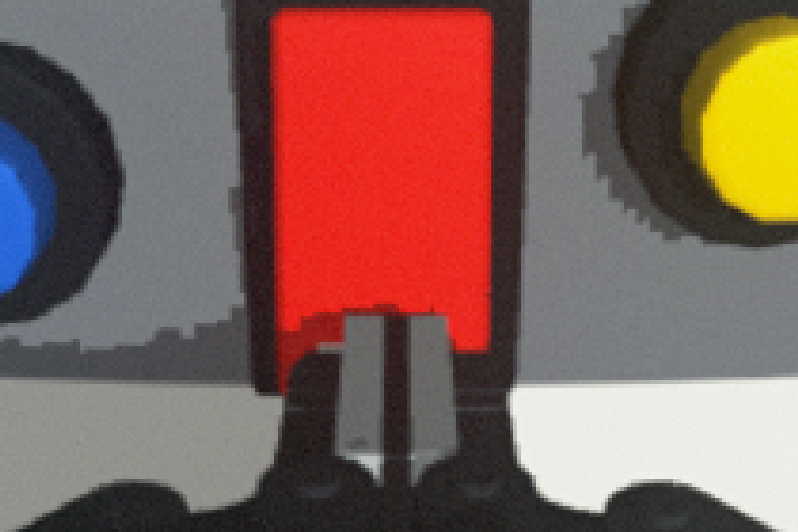

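The wrist depth puts the grey tips at about tool z = 0, not 22 mm ahead, so they are still some 4 mm above the paddle. I go down until contact.

Emit:
jog_arm(
  motion=[
    [[0,0,0.002],[0,0,0]],
    [[0,0,0.004],[0,0,0]],
    [[0,0,0.005],[0,0,0]],
    [[0,0,0.005],[0,0,0]],
  ],
)

```text
t: 5.13
ee_pos: [0.5854, 0.024, 0.0684]
orientation: [0.0, 0.999, -0.033, -0.0]
ft_force: [0.1, 0.2, -0.4]
finger_gap: 0.0002
```

```bash
cat >> h.py <<'E'
def wsurf():
    s=robot.read_state();q=s['orientation'];R=Ro.from_quat([q[1],q[2],q[3],q[0]])
    p,d=eyes.snapshot("wrist");c=CAL['wrist'];K=c['mtx']
    hsv=cv2.cvtColor(p,cv2.COLOR_RGB2HSV)
    m=(cv2.inRange(hsv,(0,150,100),(6,255,255))|cv2.inRange(hsv,(174,150,100),(180,255,255)))
    m[:140]=0;m[300:]=0;m[:,:270]=0;m[:,380:]=0
    v,u=np.nonzero(cv2.erode(m,np.ones((3,3))))
    x=(u-K[0,2])/K[0,0];y=(v-K[1,2])/K[1,1];r=np.hypot(x,y)+1e-9
    ray=np.stack([x/r*np.sin(r),y/r*np.sin(r),np.cos(r)],-1);pc=ray*(d[v,u]/ray[:,2])[:,None]
    w=R.apply(pc@c['mount'][:3,:3].T+c['mount'][:3,3])+s['ee_pos']
    l=(w[:,:2]-np.array([.608,.0215]))@AX
    k=(abs(w[:,2]-.068)<.015)
    f=np.polyfit(l[k],w[k,2],1);k&=abs(np.polyval(f,l)-w[:,2])<.003;f=np.polyfit(l[k],w[k,2],1)
    print('t',round(s['t'],2),'F',s['ft_force'].round(2),'z',s['ee_pos'][2].round(4),'n',k.sum(),'slope,z0',f,'power~',0.2+np.arctan(f[0]))
    return p
E
python3 - <<'E'
from h import *
wsurf()
E
```

```text
t 5.13 F [ 0.08  0.22 -0.43] z 0.0684 n 4659 slope,z0 [-0.0273616   0.06787954] power~ 0.17264522413275876
```

Emit:
jog_arm(
  motion=[
    [[0,0,0.001],[0,0,0]],
    [[0,0,0.002],[0,0,0]],
    [[0,0,0.003],[0,0,0]],
    [[0,0,0.003],[0,0,0]],
  ],
)

```text
t: 5.52
ee_pos: [0.5854, 0.0239, 0.0655]
orientation: [0.0, 0.999, -0.033, -0.0]
ft_force: [-1.6, 0.4, 1.4]
finger_gap: -0.0003
```

Run:
```python
from h import *
wsurf()
```

```text
t 5.52 F [-1.6   0.41  1.45] z 0.0655 n 4565 slope,z0 [0.1488208 0.0682598] power~ 0.3477364998729188
```

Emit:
jog_arm(
  motion=[
    [[0,0,0.001],[0,0,0]],
    [[0,0,0.0015],[0,0,0]],
    [[0,0,0.0015],[0,0,0]],
  ],
)

```text
t: 5.82
ee_pos: [0.5856, 0.024, 0.0646]
orientation: [0.0, 0.999, -0.033, 0.0]
ft_force: [-3.8, -0.1, 11.1]
finger_gap: 0.0003
```

Run:
```python
from h import *
wsurf()
```

```text
t 5.82 F [-3.79 -0.1  11.11] z 0.0646 n 4495 slope,z0 [0.19424973 0.06839015] power~ 0.39186039402673684
```

The rocker is at its stop (slope gives about 0.39 rad, force 11 N), and the tips sit roughly at the TCP height. I rise and go to blue.

Emit:
jog_arm(
  motion=[
    [[0,0,-0.015],[0,0,0]],
    [[0,0,-0.035],[0,0,0]],
    [[0.01,-0.03,-0.035],[0,0,0]],
    [[0.0215,-0.06,-0.035],[0,0,0]],
    [[0.0215,-0.06,-0.035],[0,0,0]],
  ],
)

```text
t: 6.28
ee_pos: [0.6128, 0.089, 0.0997]
orientation: [-0.002, 1.0, -0.031, 0.001]
ft_force: [0.7, 2.5, 0.7]
finger_gap: -0.0001
```

```bash
sed -i 's/ztip+robot.tcp_to_tips/ztip-0.001/' h.py
python3 - <<'E'
from h import *
p=wsurf(); cv2.imwrite('pics/w5.png',p[:,:,::-1]);
E
python3 -c "
from h import *
go(.611,.0825,.072)"
```

```text
t 6.33 tcp [0.6117 0.0861 0.0992] F [-0.33  0.   -0.09] gap 0.0001
shift [-0.0005, 0.0037, 0.0282] turn [-0.002, -0.001, 0.005]Traceback (most recent call last):
  File "<stdin>", line 2, in <module>
  File "h.py", line 43, in wsurf
    f=np.polyfit(l[k],w[k,2],1);k&=abs(np.polyval(f,l)-w[:,2])<.003;f=np.polyfit(l[k],w[k,2],1)
    raise TypeError("expected non-empty vector for x")
TypeError: expected non-empty vector for x
```

Emit:
jog_arm(
  motion=[
    [[0,0,0.01],[0,0,0]],
    [[0,0,0.02],[0,0,0]],
    [[0,0,0.02],[0,0,0]],
    [[0,0,0.02],[0,0,0]],
  ],
)

```text
t: 6.67
ee_pos: [0.6102, 0.0814, 0.0781]
orientation: [0.0, 0.999, -0.034, -0.001]
ft_force: [0.7, 1.1, 0.3]
finger_gap: 0.0002
```

Run:
```python
from h import *
go(.611,.0825,.072)
s=robot.read_state();q=s['orientation'];R=Ro.from_quat([q[1],q[2],q[3],q[0]])
p,d=eyes.snapshot("wrist"); cv2.imwrite('pics/w6.png',p[:,:,::-1])
```

```text
t 6.67 tcp [0.6102 0.0814 0.0781] F [0.75 1.12 0.29] gap 0.0002
shift [0.0007, -0.0011, 0.0071] turn [0.001, 0.002, -0.0]
```

View pics/w6.png

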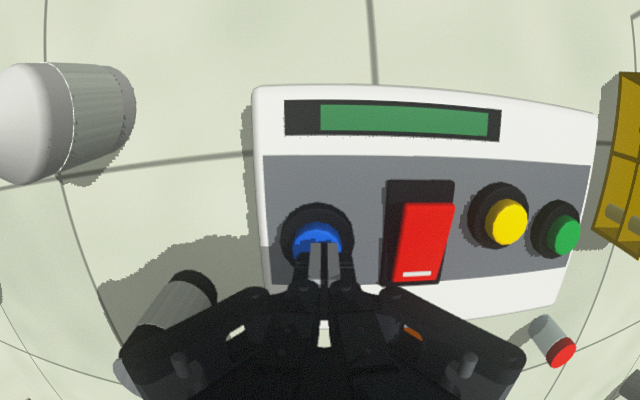

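The tips are centred on the blue cap (318,243) and the rocker's marked end is down. I press blue.

Emit:
jog_arm(
  motion=[
    [[0,-0.001,0.005],[0,0,0]],
    [[0,-0.001,0.009],[0,0,0]],
    [[0,-0.001,0.013],[0,0,0]],
    [[0,-0.001,0.013],[0,0,0]],
  ],
)

```text
t: 7.05
ee_pos: [0.6112, 0.0834, 0.0657]
orientation: [-0.0, 0.999, -0.033, 0.0]
ft_force: [0.4, -0.7, 3.9]
finger_gap: 0.0001
```

Emit:
jog_arm(
  motion=[
    [[0,0,0.001],[0,0,0]],
    [[0,0,0.0015],[0,0,0]],
    [[0,0,0.0015],[0,0,0]],
  ],
)

```text
t: 7.3
ee_pos: [0.6113, 0.0834, 0.0654]
orientation: [-0.0, 0.999, -0.033, 0.0]
ft_force: [-2.2, -1.5, 12.1]
finger_gap: 0.0
```

Blue bottomed at 12 N. I let it up and move in front of the tray.

Emit:
jog_arm(
  motion=[
    [[0,0,-0.02],[0,0,0]],
    [[0,0,-0.05],[0,0,0]],
    [[-0.03,0.018,-0.06],[0,0,0]],
    [[-0.06,0.036,-0.06],[0,0,0]],
    [[-0.09,0.054,-0.06],[0,0,0]],
  ],
)

```text
t: 7.72
ee_pos: [0.5165, 0.035, 0.1252]
orientation: [-0.0, 0.999, -0.033, 0.001]
ft_force: [1.6, -0.9, -0.6]
finger_gap: -0.0001
```

Emit:
jog_arm(
  motion=[
    [[-0.03,0.016,0],[0,0,0]],
    [[-0.062,0.032,0],[0,0,0]],
    [[-0.062,0.032,0],[0,0,0]],
    [[-0.062,0.032,0],[0,0,0]],
    [[-0.062,0.032,0],[0,0,0]],
  ],
)

```text
t: 8.13
ee_pos: [0.4543, 0.0078, 0.125]
orientation: [-0.0, 0.999, -0.033, 0.0]
ft_force: [0.8, 0.4, 0.6]
finger_gap: -0.0
```

Run:
```python
from h import *
go(.4547,.0072,.032)
p,d=eyes.snapshot("wrist"); cv2.imwrite('pics/w7.png',p[:,:,::-1])
p,d=eyes.snapshot("scene");cv2.imwrite("pics/s7.png",cv2.resize(p[100:300,180:440,::-1],None,fx=3,fy=3,interpolation=2))
```

```text
t 8.13 tcp [0.4543 0.0078 0.125 ] F [0.83 0.43 0.62] gap -0.0
shift [0.0004, 0.0006, 0.094] turn [-0.0, -0.001, 0.001]
```

View pics/w7.png

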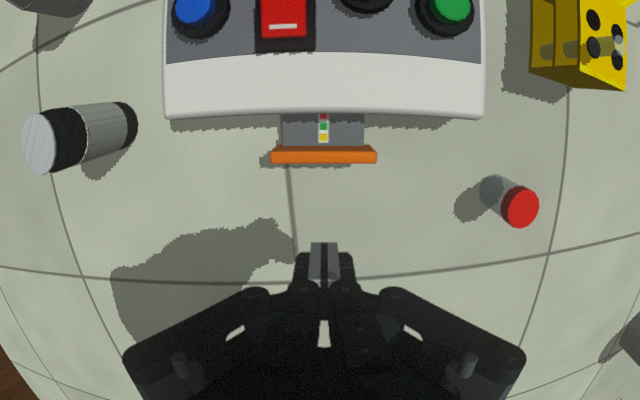

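View pics/s7.png

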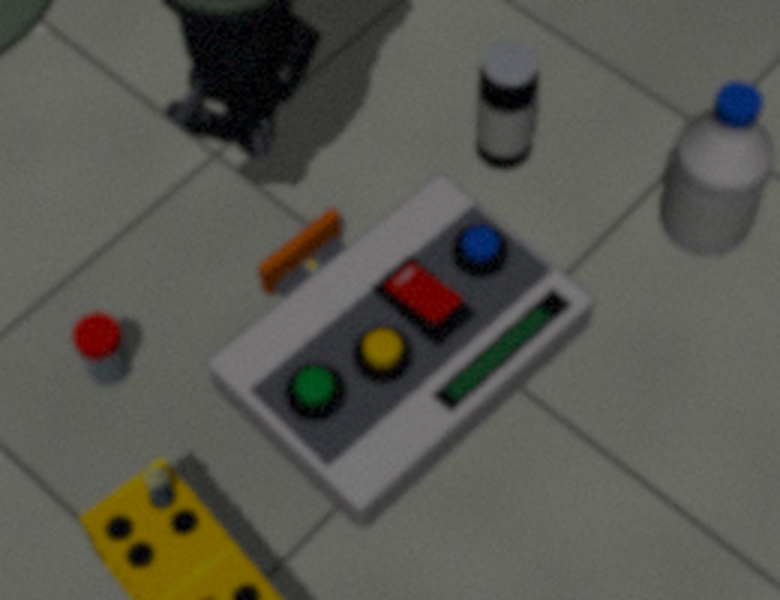

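The tray plate (wrist px 324,155) lies straight ahead of the tips and nothing is disturbed. I go down.

Emit:
jog_arm(
  motion=[
    [[0,0,0.03],[0,0,0]],
    [[0,0,0.06],[0,0,0]],
    [[0,0,0.08],[0,0,0]],
    [[0,0,0.093],[0,0,0]],
    [[0,0,0.093],[0,0,0]],
  ],
)

```text
t: 8.65
ee_pos: [0.4528, 0.0081, 0.0292]
orientation: [0.0, 0.999, -0.033, -0.002]
ft_force: [-0.9, -0.1, -1.4]
finger_gap: 0.0
```

Emit:
jog_arm(
  motion=[
    [[0.008,0,0],[0,0,0]],
    [[0.016,0,0],[0,0,0]],
    [[0.022,0,0],[0,0,0]],
    [[0.028,0,0],[0,0,0]],
    [[0.028,0,0],[0,0,0]],
  ],
)

```text
t: 9.07
ee_pos: [0.4834, 0.0057, 0.0324]
orientation: [-0.0, 0.999, -0.033, 0.001]
ft_force: [-0.1, -0.2, -0.1]
finger_gap: 0.0002
```

Emit:
jog_arm(
  motion=[
    [[0.004,0,0],[0,0,0]],
    [[0.008,0,0],[0,0,0]],
    [[0.012,0,0],[0,0,0]],
    [[0.015,0,0],[0,0,0]],
    [[0.015,0,0],[0,0,0]],
  ],
)

```text
t: 9.48
ee_pos: [0.4973, 0.0047, 0.0317]
orientation: [-0.0, 0.999, -0.033, 0.0]
ft_force: [-0.6, 0.0, -0.3]
finger_gap: 0.0001
```

Run:
```python
from h import *
go(.503,.004,.032)
p,d=eyes.snapshot("wrist"); cv2.imwrite('pics/w8.png',p[:,:,::-1])
```

```text
t 9.48 tcp [0.4973 0.0047 0.0317] F [-0.62  0.   -0.34] gap 0.0001
shift [0.0058, 0.0004, 0.0007] turn [-0.0, -0.001, 0.001]
```

View pics/w8.png

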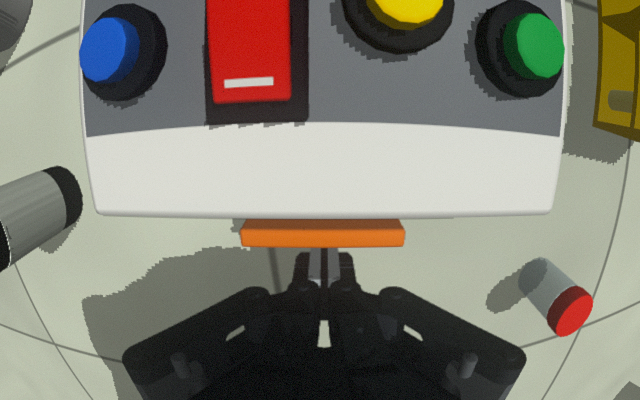

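The plate (322,234) is nearly home. I keep pushing gently until it stops.

Emit:
jog_arm(
  motion=[
    [[0.0015,0,0],[0,0,0]],
    [[0.003,0,0],[0,0,0]],
    [[0.0045,0,0],[0,0,0]],
    [[0.006,0,0],[0,0,0]],
    [[0.006,0,0],[0,0,0]],
  ],
)

```text
t: 9.95
ee_pos: [0.5029, 0.0044, 0.0317]
orientation: [-0.0, 0.999, -0.033, 0.0]
ft_force: [-0.9, 0.5, 0.5]
finger_gap: 0.0003
```

Emit:
jog_arm(
  motion=[
    [[0.001,0,0],[0,0,0]],
    [[0.002,0,0],[0,0,0]],
    [[0.003,0,0],[0,0,0]],
    [[0.003,0,0],[0,0,0]],
  ],
)

```text
t: 10.28
ee_pos: [0.5034, 0.0043, 0.0314]
orientation: [0.0, 0.999, -0.033, -0.002]
ft_force: [-13.9, 2.5, 9.9]
finger_gap: -0.0
```

Emit:
jog_arm(
  motion=[
    [[-0.008,0,0],[0,0,0]],
    [[-0.02,0,0],[0,0,0]],
    [[-0.03,0,0],[0,0,0]],
    [[-0.03,0,-0.03],[0,0,0]],
    [[-0.03,0,-0.065],[0,0,0]],
  ],
)

```text
t: 10.7
ee_pos: [0.4738, 0.0063, 0.096]
orientation: [0.0, 0.999, -0.033, -0.002]
ft_force: [0.7, -0.8, 0.9]
finger_gap: 0.0002
```

Run:
```python
from h import *
go(.6012,-.0905,.11)
p,d=eyes.snapshot("wrist"); cv2.imwrite('pics/w9.png',p[:,:,::-1])
p,d=eyes.snapshot("top");cv2.imwrite('pics/t9.png',cv2.resize(p[145:280,280:430,::-1],None,fx=5,fy=4.4,interpolation=2))
```

```text
t 10.7 tcp [0.4738 0.0063 0.096 ] F [ 0.74 -0.76  0.88] gap 0.0002
shift [0.1334, 0.0883, -0.0135] turn [0.001, 0.004, 0.002]
```

View pics/w9.png

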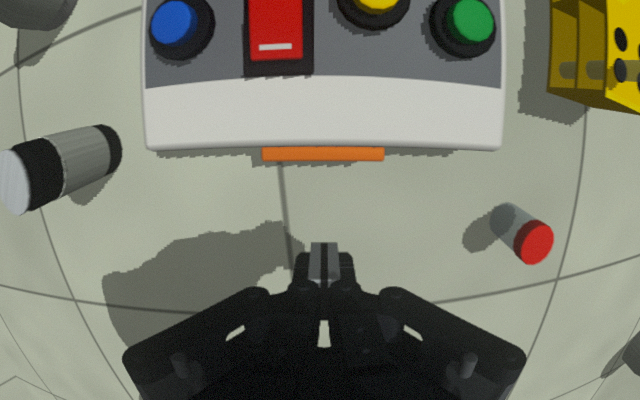

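View pics/t9.png

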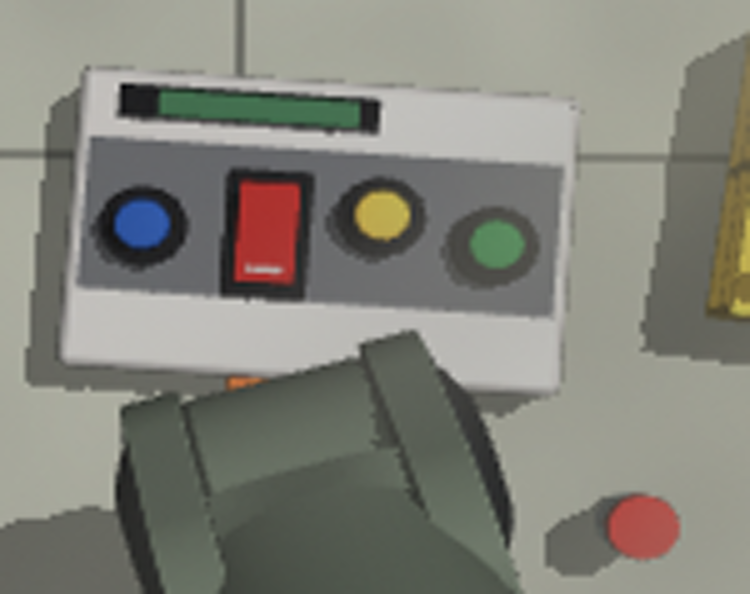

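The tray plate sits flush against the reader front and the stop held at 14 N. Next is green.

Emit:
jog_arm(
  motion=[
    [[0.03,0.02,-0.02],[0,0,0]],
    [[0.06,0.04,-0.02],[0,0,0]],
    [[0.09,0.06,-0.02],[0,0,0]],
    [[0.12,0.08,-0.015],[0,0,0]],
    [[0.133,0.088,-0.01],[0,0,0]],
  ],
)

```text
t: 11.22
ee_pos: [0.6055, -0.0941, 0.1068]
orientation: [0.001, 0.999, -0.035, 0.001]
ft_force: [-0.8, -0.5, -0.2]
finger_gap: -0.0001
```

Emit:
jog_arm(
  motion=[
    [[0,0,0.01],[0,0,0]],
    [[0,0,0.02],[0,0,0]],
    [[0,0,0.025],[0,0,0]],
    [[0,0,0.025],[0,0,0]],
    [[0,0,0.025],[0,0,0]],
  ],
)

```text
t: 11.63
ee_pos: [0.602, -0.0897, 0.0816]
orientation: [-0.0, 0.999, -0.033, -0.0]
ft_force: [0.3, -0.6, 0.3]
finger_gap: 0.0004
```

Run:
```python
from h import *
go(.6012,-.0905,.072)
p,d=eyes.snapshot("wrist"); cv2.imwrite('pics/w10.png',p[:,:,::-1])
```

```text
t 11.63 tcp [ 0.602  -0.0897  0.0816] F [ 0.29 -0.57  0.28] gap 0.0004
shift [-0.0007, 0.0008, 0.0106] turn [-0.0, 0.001, 0.002]
```

View pics/w10.png

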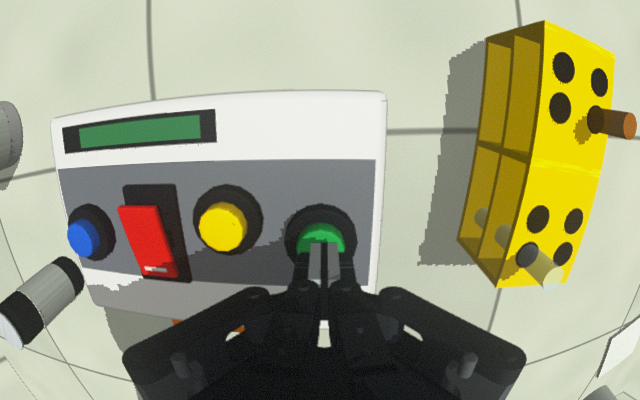

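The tips are centred over green (321,240) and clear of the rack. I press.

Emit:
jog_arm(
  motion=[
    [[0,0,0.005],[0,0,0]],
    [[0,0,0.01],[0,0,0]],
    [[0,0,0.014],[0,0,0]],
    [[0,0,0.0175],[0,0,0]],
    [[0,0,0.0175],[0,0,0]],
  ],
)

```text
t: 12.1
ee_pos: [0.6028, -0.0904, 0.0651]
orientation: [0.0, 0.999, -0.033, 0.0]
ft_force: [-6.2, 1.9, 22.9]
finger_gap: 0.0001
```

Emit:
jog_arm(
  motion=[
    [[0,0,0],[0,0,0]],
    [[0,0,0],[0,0,0]],
  ],
)

```text
t: 12.27
ee_pos: [0.6028, -0.0904, 0.0651]
orientation: [0.0, 0.999, -0.033, 0.0]
ft_force: [-5.8, 2.2, 21.5]
finger_gap: -0.0
```

Green bottomed at about 22 N. I let it up and retreat.

Emit:
jog_arm(
  motion=[
    [[0,0,-0.02],[0,0,0]],
    [[0,0,-0.055],[0,0,0]],
    [[0,0,-0.09],[0,0,0]],
    [[0,0,-0.12],[0,0,0]],
    [[0,0,-0.12],[0,0,0]],
  ],
)

```text
t: 12.68
ee_pos: [0.6049, -0.0907, 0.1898]
orientation: [0.0, 0.999, -0.033, 0.004]
ft_force: [0.5, -0.7, 0.1]
finger_gap: -0.0001
```

Emit:
jog_arm(
  motion=[
    [[-0.035,0,0],[0,0,0]],
    [[-0.07,0,0],[0,0,0]],
    [[-0.1,0,0],[0,0,0]],
    [[-0.13,0,0],[0,0,0]],
    [[-0.13,0,0],[0,0,0]],
  ],
)

```text
t: 13.1
ee_pos: [0.4678, -0.082, 0.1839]
orientation: [0.0, 0.999, -0.033, -0.002]
ft_force: [1.9, -0.8, 0.3]
finger_gap: -0.0001
```

Run:
```python
from h import *
p,d=eyes.snapshot("wrist"); cv2.imwrite('pics/w11.png',p[:,:,::-1])
p0=np.load('scene0.npz')
p,d=eyes.snapshot("scene");cv2.imwrite("pics/s11.png",cv2.resize(p[100:350,180:480,::-1],None,fx=2.4,fy=2.4,interpolation=2))
surf(d,'rocker')
for n,(u,v) in dict(blue=(340,180),yellow=(307,215),green=(284,228)).items():
    for D in (p0['d'],d): print(n,unproj('scene',(u,v),np.median(D[v-2:v+3,u-2:u+3])).round(4))
df=np.abs(p.astype(int)-p0['p']).max(2);cv2.imwrite('pics/df.png',np.clip(df*3,0,255).astype(np.uint8))
```

```text
rocker 97 [-0.15330024  0.06869852]
blue [0.6107 0.0825 0.0704]
blue [0.6108 0.0823 0.0708]
yellow [ 0.616  -0.0351  0.0702]
yellow [ 0.6162 -0.0352  0.0705]
green [ 0.601  -0.092   0.0712]
green [ 0.6008 -0.0918  0.0707]
```

View pics/w11.png

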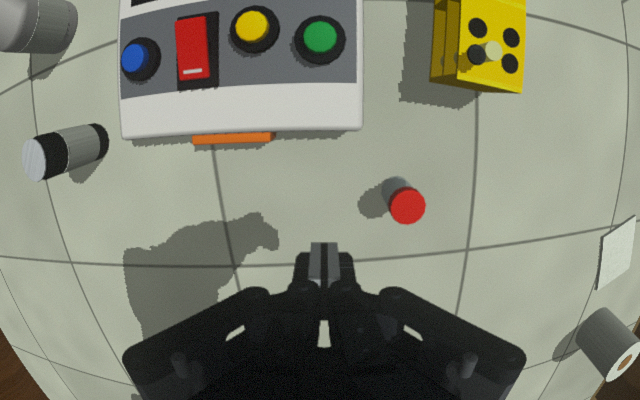

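View pics/s11.png

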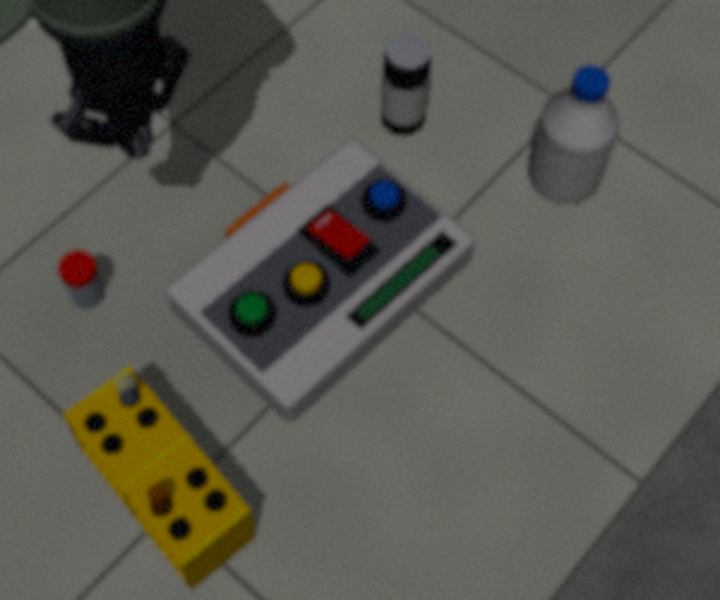

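View pics/df.png

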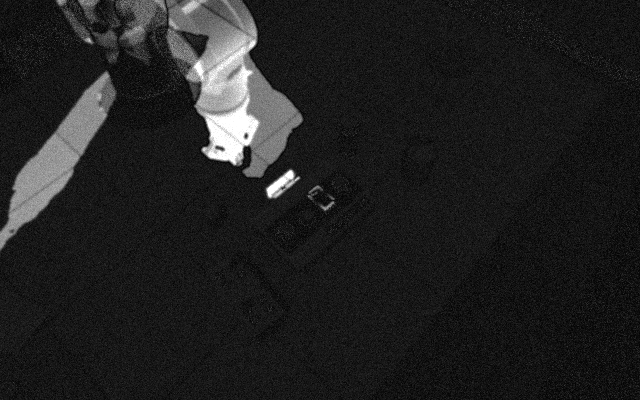

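The rocker's slope from the scene camera (-0.15) disagrees with the earlier wrist measurement (+0.19). I check it with the wrist and top depth before handing in.

Run:
```python
from h import *
s=robot.read_state();q=s['orientation'];R=Ro.from_quat([q[1],q[2],q[3],q[0]])
p,d=eyes.snapshot("wrist");K=CAL['wrist']['mtx'];M=CAL['wrist']['mount']
pt,dt=eyes.snapshot("top");ps,ds=eyes.snapshot("scene");s2=robot.read_state();print(s['ee_pos'],s2['ee_pos'])
def red(p):
    h=cv2.cvtColor(p,cv2.COLOR_RGB2HSV);return cv2.erode(cv2.inRange(h,(0,150,80),(6,255,255))|cv2.inRange(h,(174,150,80),(180,255,255)),np.ones((3,3)))
def fit(n,w):
    l=(w[:,:2]-np.array([.608,.0215]));a,b=l@AX,l@AY
    k=(abs(a)<.035)&(abs(b)<.02)&(abs(w[:,2]-.066)<.012)
    A=np.c_[a,b,np.ones_like(a)][k];c=np.linalg.lstsq(A,w[k,2],rcond=None)[0];print(n,k.sum(),'dz/dx,dz/dy,z0',c.round(3),'x range',a[k].min().round(3),a[k].max().round(3))
v,u=np.nonzero(red(p));x=(u-K[0,2])/K[0,0];y=(v-K[1,2])/K[1,1];r=np.hypot(x,y)
ray=np.stack([x/r*np.sin(r),y/r*np.sin(r),np.cos(r)],-1);pc=ray*(d[v,u]/ray[:,2])[:,None]
fit('wrist',R.apply(pc@M[:3,:3].T+M[:3,3])+s['ee_pos'])
for n,P,D in (('top',pt,dt),('scene',ps,ds),('top0',np.load('top0.npz')['p'],np.load('top0.npz')['d']),('scene0',np.load('scene0.npz')['p'],np.load('scene0.npz')['d'])):
    v,u=np.nonzero(red(P));fit(n,np.array([unproj(n.strip('0'),(a,b),D[b,a]) for a,b in zip(u,v)]))
# tray plate outer edge at top
h=cv2.cvtColor(pt,cv2.COLOR_RGB2HSV);m=cv2.inRange(h,(7,130,60),(17,255,255));m[:220]=0;m[260:]=0;m[:,:315]=0;m[:,:][:,370:]=0
v,u=np.nonzero(m);w=np.array([unproj('top',(a,b),dt[b,a]) for a,b in zip(u,v)]);w=w[abs(w[:,2]-.044)<.006]
l=(w[:,:2]-O);print('plate local x (top cam)',(l@AX).min(),(l@AX).max(),len(w))
h=cv2.cvtColor(ps,cv2.COLOR_RGB2HSV);m=cv2.inRange(h,(7,130,60),(17,255,255));m[:150]=0;m[210:]=0;m[:,:240]=0;m[:,320:]=0
v,u=np.nonzero(m);w=np.array([unproj('scene',(a,b),ds[b,a]) for a,b in zip(u,v)]);l=(w[:,:2]-O)@AX;print('scene',np.percentile(l,[2,50,98]),len(l))
```

```text
[ 0.47241694 -0.08201572  0.18444345] [ 0.47356638 -0.0817775   0.18406686]
wrist 1576 dz/dx,dz/dy,z0 [0.203 0.006 0.068] x range -0.029 0.024
top 163 dz/dx,dz/dy,z0 [0.165 0.01  0.068] x range -0.016 0.024
scene 137 dz/dx,dz/dy,z0 [ 0.203 -0.031  0.067] x range -0.018 0.022
top0 151 dz/dx,dz/dy,z0 [-0.177  0.007  0.067] x range -0.015 0.024
scene0 160 dz/dx,dz/dy,z0 [-0.17  -0.029  0.066] x range -0.022 0.022
plate local x (top cam) -0.09414983750426723 -0.08548785139884534 106
scene [-0.09481597 -0.09069496 -0.08759578] 85
```

All three cameras now give the rocker fully on (+0.2 slope), and the earlier scene figure was a bad fit window. The tray plate spans -85 to -95 mm, which is home, and the keys are up at 0.071 m.

```bash
python3 -c "
from cell import order
print(order.job_done())"
```

```text
the job is handed in; nothing more can be done
None
```

I completed the four steps in order with closed fingers and handed the job in. It reports no verdict. By the robot's clock the work took about 13 s of the 56 s allowed.

1. **Rocker:** I pressed the white-marked end down to its stop at 11 N.
2. **Blue key:** I pressed it to the bottom at 12 N and let it up.
3. **Tray:** I pushed it home against its hard stop at 14 N.
4. **Green key:** I pressed it to the bottom at 22 N, let it up, then drew the arm clear.

**Last checks:**
- **Rocker:** the slope went from about -0.17 before to +0.17 to +0.20 now in all three cameras, so it is fully on (about 0.37 to 0.40 rad).
- **Tray:** the plate's outer face is 94 to 95 mm in front of the reader's origin, which is the home position.
- **Keys:** all three tops are back to within 0.5 mm of where they started. The yellow key was never touched.
- **Surroundings:** comparing the scene pictures from start and end, the rack, bottle, canister and vial show no movement. The arm touches nothing.

**What disagreed:**
- **Tip length:** the closed fingertips sit about level with the TCP, not the 22 mm ahead that `robot.tcp_to_tips` gives. I went by wrist depth and contact force instead.
- **Rocker fit:** my first slope fit from the scene camera gave -0.15 at the end. It came from a noisy fit window, and the refit, wrist and top cameras contradicted it.

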